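# Stack the plates of two fuel cells on their assembly stands

## Task

Put the two small test fuel cells together from the parts scattered on the bench. On the long stand stack the long cell: the black grooved plate at the bottom, the white window frame on it, and the long aluminium end plate with its two brass nozzles on top; on the round stand put the black grooved disc, then the aluminium end disc with its one brass nozzle. Every part lies flat with the side that is now up still up, centred on its stand between the guide pins, the long parts in line with the long stand; leave the lamp and the battery pack standing where they are.

Things in the scene. Friction and masses are not known exactly. Their poses are not given: they have to be found in the camera images.
- long_stand: Fixed aluminium block, 134 x 60 mm and 15 mm high, edges along its x and y. Two steel guide pins, 8 mm thick, stand on its x axis at 61.5 mm either side of the centre; their tops are 55 mm above the bench, and the free gap between them is 115 mm. Origin: centre of the underside, on the bench; z up.
- round_stand: Fixed aluminium disc, 100 mm in diameter and 15 mm high. Two steel guide pins, 8 mm thick, stand on its x axis at 40.5 mm either side of the centre; their tops are 55 mm above the bench, and the free gap between them is 73 mm. Fingers have room on its y sides. Origin: centre of the underside, on the bench; z up.
- long_flow: Black graphite flow plate, 100 mm (x) x 48 mm (y) x 16 mm thick, with straight fine grey grooves along x on its upper face; loose, 0.11 to 0.18 kg, lying flat on the bench. Origin: centre of the underside; z up.
- long_frame: White plastic window frame (membrane frame), 100 mm (x) x 48 mm (y) x 12 mm thick, with a 68 x 28 mm window; its long bars are 10 mm wide and its end bars 16 mm; loose, 0.04 to 0.07 kg, lying flat on the bench. Origin: centre of the underside, in the open window; z up.
- long_end: Long aluminium end plate, 100 mm (x) x 48 mm (y) x 14 mm thick, with two brass nozzles standing 16 mm above its upper face (14 mm thick at the foot) on its x axis, 34 mm either side of the centre; loose, 0.13 to 0.23 kg, lying flat on the bench. Origin: centre of the underside; z up.
- round_flow: Black graphite flow disc, 50 mm in diameter, 16 mm thick, with fine grey ring grooves on its upper face; loose, 0.04 to 0.08 kg, lying flat on the bench. Origin: centre of the underside; z up.
- round_end: Round aluminium end disc, 50 mm in diameter, 14 mm thick, with one brass nozzle standing 16 mm above the middle of its upper face; loose, 0.07 to 0.12 kg, lying flat on the bench. Origin: centre of the underside; z up.
- lamp: Bystander, to be left alone: a glass light bulb upright in a black socket on a square wooden foot of 64 mm, 99 mm high in all; loose. Origin: centre of the underside; z up.
- battery_pack: Bystander, to be left alone: a block of twelve yellow round cells in black end holders, 82 mm (x) x 62 mm (y) x 73 mm high; loose, 0.6 kg. Origin: centre of the underside; z up.
There are look-alikes about, which are no part of the job. What is shaped like the long_flow but green is not meant.

How it is judged:
At the end, for the whole second after the job is handed in: Long stand, upward: black plate, white frame, end plate; round stand: black disc, end disc. Each centred within 10 mm of its stand, underside within 4 mm of its stacked height (15, 31, 43; 15, 31 mm), flat within 0.08 rad, upper side up, at rest; long parts within 0.17 rad of the stand's x axis (horizontal distance between each of long_flow, long_frame, long_end and long_stand below 0.01 m and z of long_flow in the frame of long_stand between 0.011 and 0.019 m and angle between each of long_flow, long_frame, long_end, round_flow, round_end's own z axis and vertical below 0.08 rad and linear speed of each of long_flow, long_frame, long_end, round_flow, round_end below 0.02 m/s and angular speed of each of long_flow, long_frame, long_end, round_flow, round_end below 0.2 rad/s and angle between the x axis of each of long_flow, long_frame, long_end and the x axis of long_stand, either way round below 0.17 rad and z of long_frame in the frame of long_stand between 0.027 and 0.035 m and z of long_end in the frame of long_stand between 0.039 and 0.047 m and horizontal distance between each of round_flow, round_end and round_stand below 0.01 m and z of round_flow in the frame of round_stand between 0.011 and 0.019 m and z of round_end in the frame of round_stand between 0.027 and 0.035 m); the robot touches nothing.
It fails at once if the lamp is shifted by more than 20 mm or tipped (distance of lamp from where it was at the start of the episode above 0.02 m or angle between lamp's own z axis and vertical above 0.25 rad).
It fails at once if the battery pack is shifted by more than 20 mm or tipped (distance of battery_pack from where it was at the start of the episode above 0.02 m or angle between battery_pack's own z axis and vertical above 0.25 rad).
It also fails if it takes over 144 s, if anything falls off the work surface, if the arm or the gripper's body presses on something with over 40 N, if the wrist force passes 120 N, or if a joint passes its speed limit or range.

## Robot

A 7-joint arm with a two-finger parallel gripper is mounted at the origin on the work surface. World frame = base frame: x ahead of the robot, y to its left, z up, the work surface at z = 0. Lengths are in m, angles in rad, forces in N, time in s.
With the tool pointing down it reaches from about 0.4 to 0.85 m from the base axis. Payload 10.4 kg.
Tool frame: the origin (TCP) lies midway between the tips of the shut fingers; the grasp point (between the pads) lies 19 mm behind it; z points along the fingers, y is the line along which they close (so a half turn about z gives the same grasp; the last joint's range is limited). The gripper opens to 87 mm and grips with 3 to 60 N. Pads are 19 mm wide; open, the fingers measure 117 mm over their backs; the gripper's body (75 mm by 190 mm) begins 51 mm behind the grasp point.
Start: joints at [-1.127, 0.332, -0.065, 1.46, 0.022, 1.35, -0.088], TCP at [0.281, 0.558, 0.223] pointing down, gripper open.
Joint ranges: [-2.6, 2.6], [-0.5, 2.12], [-1.47, 1.34], [0.16, 2.42], [-1.27, 4.41], [0.06, 2.06], [-2.6, 2.6]. Speed limits (rad/s): [2.22, 2.22, 2.79, 2.79, 3.14, 3.14, 3.14].

## Interface

Orientations are given as a unit quaternion [x, y, z, w].
In Python, from bench import r gives the robot as it stands.
- The arm moves only by the tool arm_command, never from a script. Its argument "moves" is one flat list of numbers, 4 for each row, row after row: the shift along the tool's x, y, z in cm, then the turn about the tool's z in degrees. A call has 1 to 12 rows; each row shifts and turns the commanded pose from where the row before left it, along the tool's axes as they then stand; what a row does not reach is not made up. A row lasts 1/12 s, in which the tool goes at most 41.7 mm and 7.16 degrees, less where a joint would pass 70% of its speed; a pose out of reach is approached as far as the arm can. A call with a gripper value outside its range is refused whole. "fingers" is the opening in per cent of the stroke, from 0 (shut) to 100 (fully open), set as the call begins (left out, the last holds). The fingers move at their own pace and stop on an object; "squeeze" is the grip in N (left out, the last holds). Time passes only in rows, so rows that do not move let the fingers close. It gives the time, the measured TCP pose, the force, the opening and the grip force at its end, in the units of the state.
- r.read_state(): the state, without advancing time (a new reading comes with each control period).
- r.camera(name): name is "scene" or "top"; returns the picture (384x512x3 uint8, red, green, blue); there is no depth.
- r.camera_info(name): a dict with "fx", "fy", "cx", "cy" (pixels), "k1" (the pictures are not rectified: a ray, as slopes to the right and down, at radius r is drawn at 1 + k1 r^2 times it, then the intrinsics apply), "origin" and "attitude" of the camera in the world. Camera axes: x right, y up, looking along -z (the intrinsics and any distortion apply to the point x, -y, -z); pixel columns grow to the right and rows downward; lengths in m; the calibration is good to about 2 mm. A picture is of the moment at which its call begins. camera_info takes no time and is no camera call.
- r.close_job(): hands the job in; it is judged then, once.
The state is a dict: "time": time; "joint_positions": joint angles; "joint_vel": joint speeds; "joint_torque": joint torques, N m; "ee_pos": TCP position; "eef_rot": TCP orientation; "ft_force": force on the tool from outside, world axes, zero at the start; "torque": the same for the moment, N m; "width": finger opening in m; "grip_force": force on a finger pad.
Only numpy, scipy, OpenCV 4.12 (cv2) and the standard library are available. Lean on these libraries where they do the work, as an engineer would, in place of code of your own. Each camera call takes 0.05 s, during which the arm holds its last target. There are 200 camera calls.

## Working session

There is one attempt and no reset: what is moved stays moved. The work goes in short steps, Python scripts to look and compute and a tool call to move; the robot and the scene stay as the last step left them, time stands still between calls to the robot, and variables do not carry over. Pictures are saved under pics/ and viewed, at most 14 in all, crops included, and the job is handed in when it is done.

Besides the shell and the picture viewer there is one more tool, called after "Emit:" as name(argument=value, ...), one argument or row to a line, values as JSON. arm_command: Moves the arm, as the interface text tells. Its arguments: {"type":"object","properties":{"moves":{"type":"array"},"fingers":{"type":"number"},"squeeze":{"type":"number"}},"required":["moves"]}

```bash
mkdir -p pics; ls
python3 - <<'E'
from bench import r
import cv2
for n in("top","scene"):
    cv2.imwrite(f"pics/{n}0.png",cv2.resize(r.camera(n),(800,600))[:,:,::-1]); print(r.camera_info(n))
s=r.read_state();print(s['time'],s['ee_pos'],s['eef_rot'],s['width'],s['ft_force'])
E
```

```text
pics
{'fx': 444.4164167457928, 'fy': 444.4164167457928, 'cx': 247.01099653626378, 'cy': 188.6570195072014, 'k1': -0.14087976533200655, 'origin': array([ 0.34496882, -0.02363445,  1.23311428]), 'attitude': array([-0.03735317,  0.03100835,  0.71397074, -0.69849052])}
{'fx': 417.45275789392053, 'fy': 417.45275789392053, 'cx': 252.56704061057061, 'cy': 195.40448533860905, 'k1': -0.07947954683500927, 'origin': array([1.13251896, 0.19840183, 0.86682854]), 'attitude': array([0.21272576, 0.28008745, 0.75757063, 0.54989591])}
0.1 [0.2811392  0.55782407 0.22182757] [ 2.31288534e-01  9.72884994e-01 -6.25240600e-04 -1.08265032e-04] 0.08662212784354804 [ 0.21839764 -0.33422361 -0.88754655]
```

View pics/top0.png

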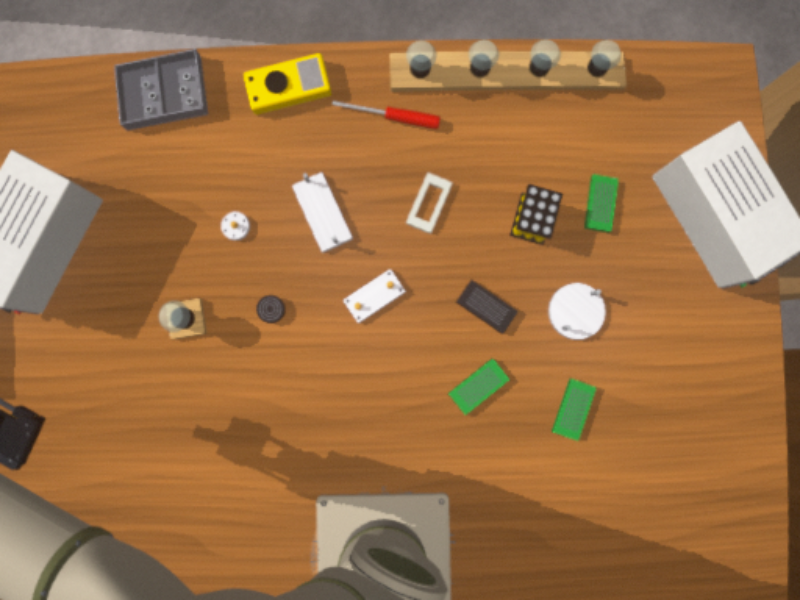

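View pics/scene0.png

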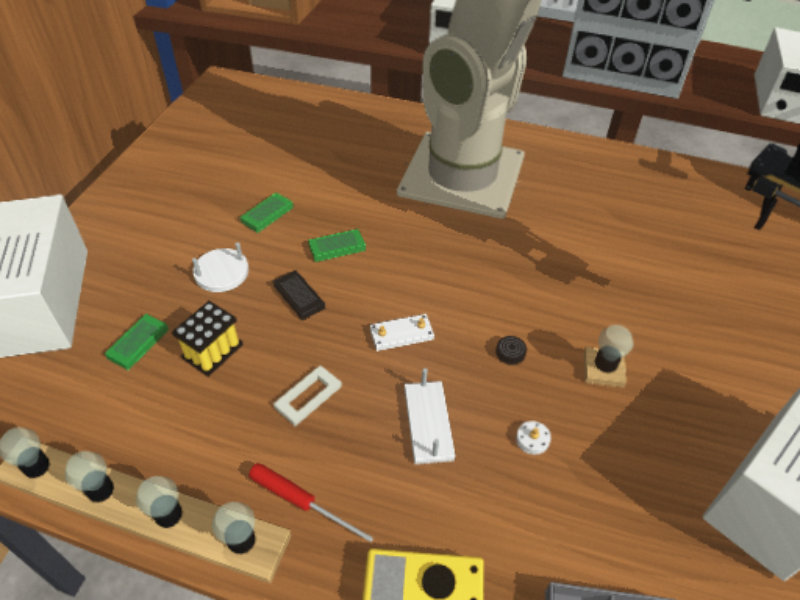

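The top view (800x600) shows:
- **Long stand:** white with two pins, (322,212).
- **Round stand:** (577,310).
- **White frame:** (430,203).
- **Lamp and battery pack:** lamp (185,317), battery pack (537,213).

Candidates for each part, with my choice:
- **long_flow:** black grooved plate (487,306), against the green look-alikes (480,386), (575,408) and (602,203). I choose the black one.
- **long_end:** plate with brass nozzles (375,296), against the long stand with steel pins (322,212). I choose (375,296).
- **round_flow:** black disc (270,309).
- **round_end:** disc with a nozzle (235,225), against the round stand (577,310). I choose (235,225).

```bash
cat > h.py <<'E'
from bench import r
import cv2, numpy as np
from scipy.spatial.transform import Rotation as R
def ray(name,uv,z):
    """full-res pixels -> world points on plane z"""
    c=r.camera_info(name); uv=np.asarray(uv,float).reshape(-1,1,2)
    K=np.array([[c['fx'],0,c['cx']],[0,c['fy'],c['cy']],[0,0,1]])
    p=cv2.undistortPointsIter(uv,K,np.array([c['k1'],0,0,0.]),None,None,(3,50,1e-9))[:,0]
    d=R.from_quat(c['attitude']).apply(np.c_[p[:,0],-p[:,1],-np.ones(len(p))])
    o=np.asarray(c['origin']); return (o+d*((z-o[2])/d[:,2])[:,None])[:,:2]
def proj(name,P):
    c=r.camera_info(name); P=np.asarray(P,float).reshape(-1,3)
    q=R.from_quat(c['attitude']).inv().apply(P-np.asarray(c['origin']))
    s=np.c_[q[:,0],-q[:,1]]/-q[:,2:]; s=s*(1+c['k1']*(s**2).sum(1))[:,None]
    return s*[c['fx'],c['fy']]+[c['cx'],c['cy']]
def blob(img,name,uv,kind,z,win=45):
    """mask near pixel uv (full res), take the component nearest, cast its hull to z; -> centre, size, long-axis yaw deg"""
    hsv=cv2.cvtColor(img,cv2.COLOR_RGB2HSV); H,S,V=[hsv[...,i].astype(int) for i in range(3)]
    m={'black':(V<75),'white':(S<70)&(V>135)}[kind].astype(np.uint8)
    w=np.zeros_like(m); u,v=map(int,uv); w[max(0,v-win):v+win,max(0,u-win):u+win]=1
    m=cv2.morphologyEx(m*w,cv2.MORPH_CLOSE,np.ones((3,3)))
    cs,_=cv2.findContours(m,cv2.RETR_EXTERNAL,cv2.CHAIN_APPROX_NONE)
    cs=[c for c in cs if cv2.contourArea(c)>60]
    c=min(cs,key=lambda c:np.hypot(*(c[:,0].mean(0)-uv)))
    P=ray(name,c[:,0],z); (cx,cy),(a,b),t=cv2.minAreaRect((P*1000).astype(np.float32))
    if a<b: a,b,t=b,a,t+90
    return np.array([cx,cy]).round(1),(round(a,1),round(b,1)),round((t+90)%180-90,1),c
T={'long_stand':((322,212),'white',.015),'round_stand':((577,310),'white',.015),'frame':((430,203),'white',.006),
'long_flow':((487,306),'black',.008),'long_end':((375,296),'white',.014),'round_flow':((270,309),'black',.008),'round_end':((235,225),'white',.014)}
E
python3 - <<'E'
from h import *
im=r.camera("top"); o=im.copy()
for n,(p,k,z) in T.items():
    *a,c=blob(im,"top",np.array(p)*.64,k,z); print(n,*a); cv2.drawContours(o,[c],-1,(255,0,0),1)
pins={'L':[(308,181),(335,240)],'Rr':[(596,294),(568,329)]}
crop=np.hstack([cv2.resize(x[100:290,90:400],None,fx=2.55,fy=2.55,interpolation=2) for x in (o,)])
cv2.imwrite("pics/c1.png",crop[:,:,::-1])
s=r.camera("scene"); cv2.imwrite("pics/s1.png",cv2.resize(s[110:310,100:360],None,fx=3,fy=3,interpolation=2)[:,:,::-1])
E
```

```text
long_stand [620.5 100.4] (146.0, 62.0) 23.2
round_stand [ 428.5 -351.5] (101.9, 97.3) 88.5
frame [630.4 -94.6] (102.9, 49.8) -24.6
long_flow [ 439.5 -192. ] (96.0, 45.6) 53.8
long_end [463.4   7.5] (102.5, 50.7) -57.5Traceback (most recent call last):
  File "<stdin>", line 4, in <module>
  File "h.py", line 24, in blob
    c=min(cs,key=lambda c:np.hypot(*(c[:,0].mean(0)-uv)))
ValueError: min() iterable argument is empty
```

```bash
sed -i "s/(V<75)/(V<110)\&(S<110)/; s/    cs,_=/    m=cv2.morphologyEx(m,cv2.MORPH_OPEN,np.ones((9,9)) if z==.015 else np.ones((2,2)))\n    cs,_=/" h.py
python3 - <<'E'
from h import *
im=r.camera("top"); o=im.copy()
for n,(p,k,z) in T.items():
    *a,c=blob(im,"top",np.array(p)*.64,k,z); print(n,*a); cv2.drawContours(o,[c],-1,(255,0,0),1)
cv2.imwrite("pics/c1.png",cv2.resize(o[100:290,90:400],None,fx=2.55,fy=2.55,interpolation=2)[:,:,::-1])
s=r.camera("scene"); cv2.imwrite("pics/s1.png",cv2.resize(s[110:310,100:360],None,fx=3,fy=3,interpolation=2)[:,:,::-1])
E
```

```text
long_stand [618.1  99.4] (140.5, 62.0) 23.1
round_stand [ 427.1 -351.5] (96.2, 95.0) 87.6
frame [627.5 -97.1] (102.9, 49.5) -24.5
long_flow [ 437.1 -194.6] (98.4, 47.5) 54.0
long_end [460.    4.8] (101.8, 50.0) -57.4
round_flow [442.5 190.9] (47.8, 44.6) 88.8
round_end [592.1 252.6] (51.4, 47.7) 44.4
```

View pics/c1.png

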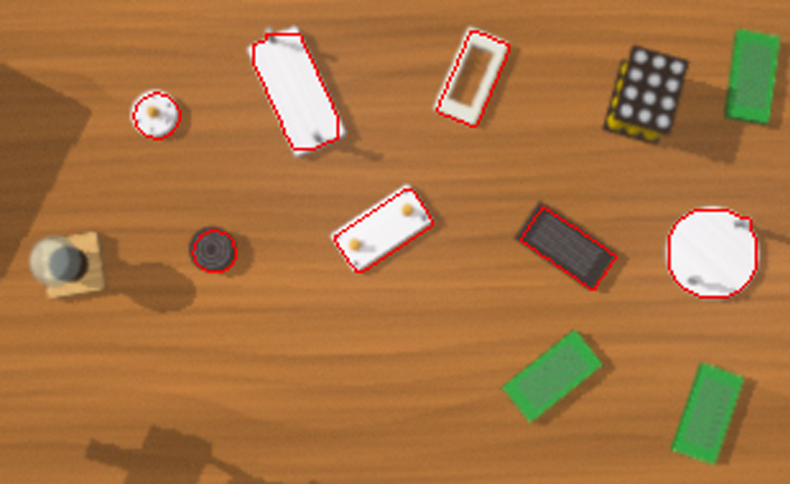

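View pics/s1.png

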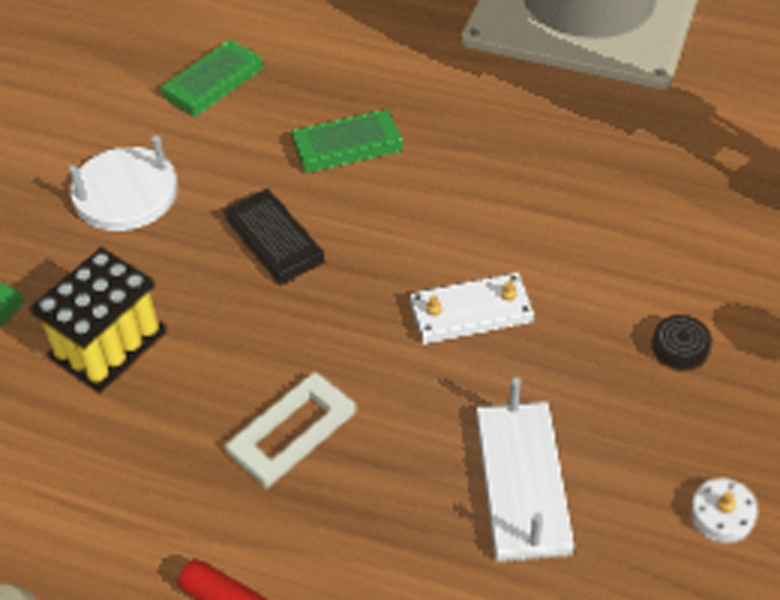

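```bash
cat > fix.py <<'E'
s=open('h.py').read()
i=s.index("    m=cv2.morphologyEx(m,cv2.MORPH_OPEN"); j=s.index("\n",i)
s=s[:i]+"    if z==.0151: m=cv2.morphologyEx(m,cv2.MORPH_OPEN,np.ones((25,25)))"+s[j:]
s=s.replace("    hsv=","    img=cv2.resize(img,None,fx=4,fy=4,interpolation=cv2.INTER_CUBIC); uv=np.asarray(uv)*4; win*=4\n    hsv=")
s=s.replace("ray(name,c[:,0],z);","ray(name,(c[:,0]+.5)/4-.5,z);").replace(">60]",">2500]").replace("MORPH_CLOSE,np.ones((3,3))","MORPH_CLOSE,np.ones((9,9))")
s=s.replace("'white',.015","'white',.0151").replace("'white',.014)","'white',.007)")
open('h.py','w').write(s)
E
python3 fix.py
python3 - <<'E'
from h import *
im=r.camera("top"); sc=r.camera("scene")
for n,(p,k,z) in T.items():
    *a,c=blob(im,"top",np.array(p)*.64,k,z); print(n,*a)
    g=proj("scene",[[a[0][0]/1e3,a[0][1]/1e3,z]])[0]
    *a,c=blob(sc,"scene",g,k,z,60); print('    scene',*a)
f=lambda L:np.array(L)/3+[100,110]; t=lambda L:np.array(L)/2.55+[90,100]
print('stand top',(ray("top",t([(248,47),(298,30),(343,138),(295,155)]),.015)*1e3).round().tolist())
print('stand scene',(ray("scene",f([(477,407),(547,403),(573,553),(497,558)]),.015)*1e3).round().tolist())
print('pins',(ray("scene",f([(515,380),(536,515),(74,169),(155,138)]),.055)*1e3).round().tolist(),(ray("scene",f([(515,408),(537,545),(82,198),(163,168)]),.015)*1e3).round().tolist())
E
```

```text
long_stand [618.6  99.5] (143.2, 62.9) 23.6
    scene [621.9 101.4] (141.1, 60.9) 23.5
round_stand [ 427.8 -351.2] (101.8, 99.7) 87.6
    scene [ 436.  -346.3] (112.7, 98.5) 27.6
frame [630.4 -94.3] (103.3, 50.3) -24.5
    scene [630.4 -93. ] (105.0, 55.9) -24.3
long_flow [ 439.9 -191.9] (99.3, 48.0) 53.9
    scene [ 440.6 -190.1] (110.9, 51.5) 53.5
long_end [464.    7.9] (103.9, 51.7) -57.5
    scene [464.3   9.7] (102.8, 59.8) -57.7
round_flow [444.2 193.3] (48.9, 46.6) 62.4
    scene [444.3 193. ] (57.8, 47.8) -5.6
round_end [596.8 257.5] (52.8, 51.0) 44.3
    scene [595.9 258.9] (56.9, 51.7) 23.9
stand top [[666.0, 150.0], [684.0, 95.0], [561.0, 47.0], [544.0, 99.0]]
stand scene [[570.0, 48.0], [548.0, 101.0], [674.0, 156.0], [696.0, 102.0]]
pins [[563.0, 76.0], [674.0, 124.0], [463.0, -374.0], [402.0, -322.0]] [[561.0, 78.0], [676.0, 128.0], [462.0, -376.0], [401.0, -321.0]]
```

```bash
cat > go.py <<'E'
import sys; from bench import r
import numpy as np
from scipy.spatial.transform import Rotation as R
s=r.read_state(); M=R.from_quat(s['eef_rot']).as_matrix()
x,y,z,a=map(float,sys.argv[1:5])   # target mm; tool-y world angle deg
d=M.T@(np.array([x,y,z])/10-np.asarray(s['ee_pos'])*100)
ya=np.degrees(np.arctan2(M[1,1],M[0,1])); t=(ya-a+90)%180-90
print('t',s['time'],'shift cm',d.round(2),'turn',round(t,1),'| other',round(t-180*np.sign(t),1),'| j7',s['joint_positions'][6].round(2),'w',round(s['width'],4),'zax',M[:,2].round(3),'F',np.round(s['ft_force'],1))
E
python3 go.py 444 193 220 20
```

```text
t 0.35 shift cm [-30.97 -25.28   0.25] turn 43.3 | other -136.7 | j7 -0.09 w 0.0871 zax [-0. -0. -1.] F [ 0.1  0.3 -0.4]
```

Emit:
arm_command(
  moves=[-3.1,-2.53,0,0,-3.1,-2.53,0,0,-3.1,-2.53,0,0,-3.1,-2.53,0,0,-3.1,-2.53,0,0,-3.1,-2.53,0,0,-3.1,-2.53,0,0,-3.1,-2.53,0,0,-3.1,-2.53,0,0,-3.1,-2.53,0,0],
  fingers=100,
  squeeze=15,
)

```text
time: 1.18
ee_pos: [0.4447, 0.1908, 0.2229]
eef_rot: [0.231, 0.973, 0.0, 0.0]
ft_force: [1.3, 1.0, 0.2]
width: 0.0871
grip_force: 0.0
```

Emit:
arm_command(
  moves=[0,0,2,7,0,0,2,7,0,0,2,7,0,0,2,7,0,0,2,7,0,0,2,7,0,0,0,1,0,0,0,0],
)

```text
time: 1.85
ee_pos: [0.4438, 0.1925, 0.1023]
eef_rot: [0.571, 0.821, -0.001, -0.0]
ft_force: [0.7, 0.5, 0.7]
width: 0.0873
grip_force: 0.0
```

```bash
python3 go.py 444.2 193.2 4 20
```

```text
t 1.85 shift cm [0.06 0.08 9.83] turn 0.4 | other -179.6 | j7 -0.12 w 0.0873 zax [-0.001 -0.001 -1.   ] F [0.7 0.5 0.7]
```

Precise. Descend, grip.

Emit:
arm_command(
  moves=[0,0,3,0,0,0,3,0,0,0,2.5,0,0,0,1.3,0,0,0,0,0],
)

```text
time: 2.27
ee_pos: [0.4434, 0.1924, 0.0034]
eef_rot: [0.57, 0.822, -0.001, -0.001]
ft_force: [0.2, 0.6, 0.1]
width: 0.0867
grip_force: 0.0
```

Emit:
arm_command(
  moves=[0,0,0,0,0,0,0,0,0,0,0,0,0,0,0,0,0,0,0,0,0,0,0,0,0,0,0,0,0,0,0,0],
  fingers=0,
)

```text
time: 2.93
ee_pos: [0.4444, 0.1928, 0.0048]
eef_rot: [0.572, 0.82, 0.0, 0.0]
ft_force: [-0.6, -0.5, 4.6]
width: 0.0496
grip_force: 15.0
```

Emit:
arm_command(
  moves=[0,0,-2,0,0,0,-4,0,0,0,-4,0,0,0,-4,0,0,0,0,0],
)

```text
time: 3.35
ee_pos: [0.4476, 0.1944, 0.152]
eef_rot: [0.572, 0.82, 0.005, 0.002]
ft_force: [1.3, 1.0, -0.4]
width: 0.0494
grip_force: 15.0
```

```bash
python3 go.py 431 -349 120 48.5
```

```text
t 3.35 shift cm [-50.42 -20.38   2.86] turn -28.3 | other 151.7 | j7 -0.13 w 0.0494 zax [ 0.009  0.006 -1.   ] F [ 1.3  1.  -0.4]
```

Emit:
arm_command(
  moves=[-3.6,-1.46,0,0,-3.6,-1.46,0,0,-3.6,-1.46,0,0,-3.6,-1.46,0,0,-3.6,-1.46,0,0,-3.6,-1.46,0,0,-3.6,-1.46,0,0,-3.6,-1.46,0,0,-3.6,-1.46,0,0,-3.6,-1.46,0,0,-3.6,-1.46,0,0,-3.6,-1.46,0,0],
)

```text
time: 4.35
ee_pos: [0.429, -0.275, 0.1446]
eef_rot: [0.572, 0.821, 0.0, 0.0]
ft_force: [1.4, 0.1, -0.6]
width: 0.0496
grip_force: 15.0
```

Emit:
arm_command(
  moves=[-3.6,-1.46,0,0,-3.6,-1.46,0,0,0,0,0,-7,0,0,0,-7,0,0,0,-7,0,0,0,-7,0,0,0,0,0,0,0,0],
)

```text
time: 5.02
ee_pos: [0.4268, -0.3508, 0.1443]
eef_rot: [0.358, 0.934, 0.0, -0.0]
ft_force: [-0.8, 0.3, 0.0]
width: 0.0496
grip_force: 15.0
```

```bash
python3 go.py 431 -349 20 48.5
```

```text
t 5.0167 shift cm [-0.2   0.42 12.43] turn -0.5 | other 179.5 | j7 1.6 w 0.0496 zax [-0.  0. -1.] F [-0.8  0.3  0. ]
```

Emit:
arm_command(
  moves=[-0.2,0.42,3,0,0,0,3,0,0,0,3,0,0,0,2,0,0,0,0.9,0,0,0,0.5,0,0,0,0,0,0,0,0,0],
)

```text
time: 5.68
ee_pos: [0.4319, -0.3496, 0.0215]
eef_rot: [0.357, 0.934, -0.0, 0.001]
ft_force: [0.1, -0.5, -0.4]
width: 0.0493
grip_force: 15.0
```

```bash
python3 - <<'E'
from h import *
print(r.read_state()['ft_force'],r.read_state()['ee_pos'])
s=r.camera("scene");t=r.camera("top")
a=cv2.resize(s[140:220,100:220],(600,400),interpolation=2)
cv2.imwrite("pics/p1.png",a[:,:,::-1])
E
python3 go.py 431 -349 20 48.5
```

```text
[ 0.06787183 -0.5005731  -0.41431679] [ 0.43186991 -0.34956476  0.02147053]
t 5.7833 shift cm [ 0.11 -0.03  0.16] turn -0.3 | other 179.7 | j7 1.7 w 0.0494 zax [ 0.002 -0.001 -1.   ] F [ 0.2  1.  -0.6]
```

View pics/p1.png

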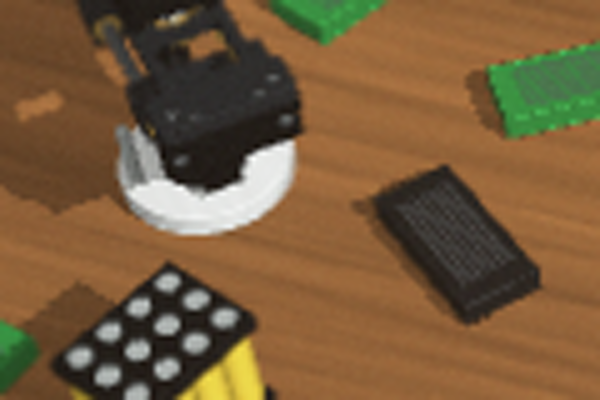

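The gripper covers the disc at about (210,165), over the middle of the round stand, with one pin visible at (128,160). Releasing, then moving up and on to the black plate.

Emit:
arm_command(
  moves=[0,0,0.15,0,0,0,0,0,0,0,0,0],
)

```text
time: 6.03
ee_pos: [0.4316, -0.3492, 0.0194]
eef_rot: [0.356, 0.934, 0.0, 0.0]
ft_force: [-0.3, 0.4, 1.3]
width: 0.0496
grip_force: 15.0
```

Emit:
arm_command(
  moves=[0,0,0,0,0,0,0,0,0,0,0,0,0,0,0,0,0,0,0,0,0,0,0,0,0,0,-2,0,0,0,-4,0,0,0,-4,0,0,0,-3,0,0,0,0,0],
  fingers=100,
)

```text
time: 6.95
ee_pos: [0.4335, -0.3513, 0.1552]
eef_rot: [0.357, 0.934, -0.0, 0.004]
ft_force: [0.4, -0.4, 0.4]
width: 0.087
grip_force: 0.0
```

```bash
python3 go.py 440 -191 120 143.8
```

```text
t 6.95 shift cm [10.23 12.38  3.47] turn 84.4 | other -95.6 | j7 1.6 w 0.087 zax [ 0.008 -0.004 -1.   ] F [ 0.4 -0.4  0.4]
```

Emit:
arm_command(
  moves=[2.56,3.1,0,0,2.56,3.1,0,0,2.56,3.1,0,0,2.56,3.1,0,0],
)

```text
time: 7.28
ee_pos: [0.437, -0.1868, 0.149]
eef_rot: [0.357, 0.934, 0.0, 0.0]
ft_force: [0.6, 1.1, 0.0]
width: 0.0871
grip_force: 0.0
```

Emit:
arm_command(
  moves=[0,0,0,7,0,0,0,7,0,0,0,7,0,0,0,7,0,0,0,7,0,0,0,7,0,0,1,7,0,0,1,7,0,0,2,7,0,0,2,7,0,0,2,7,0,0,0,7],
)

```text
time: 8.28
ee_pos: [0.4353, -0.1877, 0.0658]
eef_rot: [0.891, 0.453, -0.002, -0.001]
ft_force: [-0.0, 0.9, -0.4]
width: 0.0871
grip_force: 0.0
```

```bash
python3 - <<'E'
from h import *
t=r.camera("top")
print(blob(t,"top",proj("top",[[.431,-.349,.023]])[0],'black',.023,26)[:3])
print(blob(t,"top",proj("top",[[.431,-.349,.015]])[0],'white',.015)[:3])
E
python3 go.py 440 -191 4 143.8
```

```text
(array([ 428.3, -358.8]), (49.5, 31.9), -19.2)
(array([ 433.6, -312. ]), (249.0, 180.5), -2.1)
t 8.3333 shift cm [0.02 0.51 6.32] turn -0.4 | other 179.6 | j7 -0.2 w 0.0871 zax [-0.003  0.    -1.   ] F [-0.4  0.4 -0.2]
```

Emit:
arm_command(
  moves=[0,0.51,2,0,0,0,2,0,0,0,1.7,0,0,0,0.6,0,0,0,0,0,0,0,0,0],
)

```text
time: 8.83
ee_pos: [0.4418, -0.1916, 0.0066]
eef_rot: [0.89, 0.456, 0.0, 0.0]
ft_force: [-0.6, -0.3, 0.3]
width: 0.0871
grip_force: 0.0
```

Emit:
arm_command(
  moves=[0,0,0,0,0,0,0,0,0,0,0,0,0,0,0,0,0,0,0,0,0,0,0,0,0,0,0,0,0,0,0,0],
  fingers=0,
  squeeze=25,
)

```text
time: 9.5
ee_pos: [0.4416, -0.1913, 0.0061]
eef_rot: [0.89, 0.456, 0.0, -0.0]
ft_force: [-0.4, 1.5, 0.1]
width: 0.0476
grip_force: 25.0
```

Emit:
arm_command(
  moves=[0,0,-2,0,0,0,-4,0,0,0,-4,0,0,0,-4,0,0,0,0,0],
)

```text
time: 9.92
ee_pos: [0.4448, -0.1929, 0.1528]
eef_rot: [0.89, 0.456, 0.004, 0.003]
ft_force: [1.9, -1.0, -0.6]
width: 0.0476
grip_force: 25.0
```

```bash
python3 go.py 619 101 140 113.5
```

```text
t 9.9167 shift cm [34.02 -3.08  1.42] turn 30.7 | other -149.3 | j7 -0.26 w 0.0476 zax [ 0.01  -0.001 -1.   ] F [ 1.9 -1.  -0.6]
```

Emit:
arm_command(
  moves=[3.4,-0.31,0,0,3.4,-0.31,0,0,3.4,-0.31,0,0,3.4,-0.31,0,0,3.4,-0.31,0,0,3.4,-0.31,0,0,3.4,-0.31,0,0,3.4,-0.31,0,0,3.4,-0.31,0,0,3.4,-0.31,0,0],
)

```text
time: 10.75
ee_pos: [0.6154, 0.1043, 0.1455]
eef_rot: [0.89, 0.456, -0.0, -0.0]
ft_force: [0.3, -0.1, -1.3]
width: 0.0476
grip_force: 25.0
```

Emit:
arm_command(
  moves=[0,0,0,6,0,0,0,6,0,0,0,6,0,0,0,6,0,0,0,6.5,0,0,0,0,0,0,0,0],
)

```text
time: 11.33
ee_pos: [0.6148, 0.1028, 0.1456]
eef_rot: [0.978, 0.208, -0.0, 0.0]
ft_force: [0.2, 0.8, -1.1]
width: 0.0479
grip_force: 25.0
```

```bash
python3 go.py 619 101 22 113.5
python3 - <<'E'
from h import *
t=r.camera("top")
print(blob(t,"top",proj("top",[[.431,-.349,.023]])[0],'black',.023,26)[:3])
cv2.imwrite("pics/p2.png",np.hstack([cv2.resize(t[160:240,320:420],(400,320),interpolation=2),cv2.resize(t[90:180,160:272],(400,320),interpolation=2)])[:,:,::-1])
E
```

```text
t 11.3333 shift cm [ 0.32  0.33 12.36] turn 0.5 | other -179.5 | j7 -1.21 w 0.0479 zax [-0.001 -0.    -1.   ] F [ 0.2  0.8 -1.1]
(array([ 431.6, -349.4]), (49.8, 48.5), 87.2)
```

View pics/p2.png

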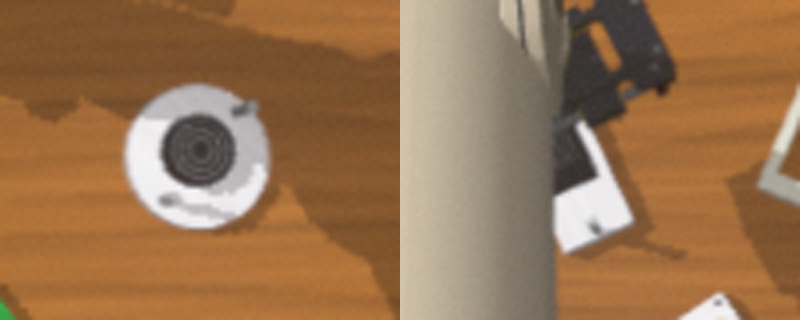

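The disc sits centred on the round stand at (200,150). The black plate hangs over the long stand at (575,160), in line with it.

Emit:
arm_command(
  moves=[0.32,0.33,3,0.5,0,0,3,0,0,0,3,0,0,0,2,0,0,0,1,0,0,0,0.35,0,0,0,0,0,0,0,0,0],
)

```text
time: 12.05
ee_pos: [0.6202, 0.101, 0.0237]
eef_rot: [0.979, 0.202, 0.001, -0.0]
ft_force: [0.3, -0.5, -0.9]
width: 0.0474
grip_force: 25.0
```

```bash
python3 go.py 619 101 21 113.5
python3 - <<'E'
from h import *
s=r.camera("scene")
cv2.imwrite("pics/p3.png",cv2.resize(s[220:310,235:345],(660,540),interpolation=2)[:,:,::-1])
E
```

```text
t 12.05 shift cm [-0.11 -0.05  0.27] turn -0.2 | other 179.8 | j7 -1.15 w 0.0474 zax [ 0.002  0.001 -1.   ] F [ 0.3 -0.5 -0.9]
```

View pics/p3.png

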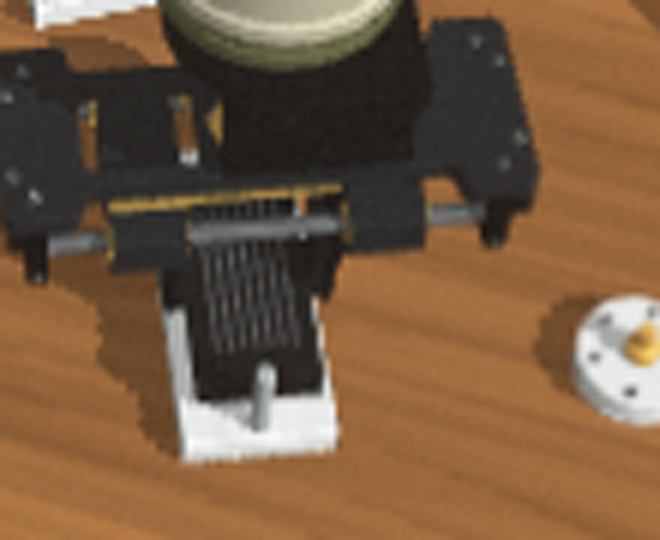

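The plate is in line on the stand, clear of the front pin at (262,400). Releasing.

Emit:
arm_command(
  moves=[0,0,0.2,0,0,0,0,0,0,0,0,0],
)

```text
time: 12.35
ee_pos: [0.6198, 0.1012, 0.0212]
eef_rot: [0.979, 0.202, 0.001, -0.0]
ft_force: [0.3, -0.1, 0.6]
width: 0.0477
grip_force: 25.0
```

Emit:
arm_command(
  moves=[0,0,0,0,0,0,0,0,0,0,0,0,0,0,0,0,0,0,0,0,0,0,0,0,0,0,-2,0,0,0,-4,0,0,0,-4,0,0,0,-3,0,0,0,0,0],
  fingers=100,
)

```text
time: 13.27
ee_pos: [0.6226, 0.101, 0.1576]
eef_rot: [0.98, 0.201, 0.005, -0.0]
ft_force: [0.5, -0.4, 0.4]
width: 0.0867
grip_force: 0.0
```

```bash
python3 go.py 630.4 -93.8 120 65.5
```

```text
t 13.2667 shift cm [-7.   18.21  3.71] turn 47.7 | other -132.3 | j7 -1.21 w 0.0867 zax [ 0.009  0.003 -1.   ] F [ 0.5 -0.4  0.4]
```

Emit:
arm_command(
  moves=[-1.4,3.64,0,0,-1.4,3.64,0,0,-1.4,3.64,0,0,-1.4,3.64,0,0,-1.4,3.64,0,0,0,0,0,0],
)

```text
time: 13.77
ee_pos: [0.6253, -0.1045, 0.151]
eef_rot: [0.981, 0.196, -0.0, 0.002]
ft_force: [-0.5, -1.4, -0.7]
width: 0.0872
grip_force: 0.0
```

Emit:
arm_command(
  moves=[0,0,1,6.8,0,0,1,6.8,0,0,1,6.8,0,0,1,6.8,0,0,1,6.8,0,0,1,6.8,0,0,1,6.8,0,0,0,0],
)

```text
time: 14.43
ee_pos: [0.6256, -0.0932, 0.0782]
eef_rot: [0.977, -0.213, -0.002, 0.0]
ft_force: [-0.2, 0.4, -0.6]
width: 0.0867
grip_force: 0.0
```

```bash
python3 go.py 630.4 -93.8 4 65.5
```

```text
t 14.4333 shift cm [ 0.48 -0.16  7.42] turn -0.1 | other 179.9 | j7 -1.6 w 0.0867 zax [-0.003 -0.    -1.   ] F [-0.2  0.4 -0.6]
```

Emit:
arm_command(
  moves=[0.48,-0.16,2.5,0,0,0,2.5,0,0,0,1.7,0,0,0,0.7,0,0,0,0,0,0,0,0,0],
)

```text
time: 14.93
ee_pos: [0.6322, -0.0946, 0.0074]
eef_rot: [0.978, -0.21, 0.0, -0.0]
ft_force: [-0.2, -0.5, 0.5]
width: 0.0869
grip_force: 0.0
```

Emit:
arm_command(
  moves=[0,0,0,0,0,0,0,0,0,0,0,0,0,0,0,0,0,0,0,0,0,0,0,0,0,0,0,0,0,0,0,0],
  fingers=0,
  squeeze=12,
)

```text
time: 15.6
ee_pos: [0.6319, -0.0944, 0.0066]
eef_rot: [0.978, -0.211, 0.0, -0.0]
ft_force: [-0.1, 0.2, 0.7]
width: 0.0476
grip_force: 12.0
```

Emit:
arm_command(
  moves=[0,0,-2,0,0,0,-4,0,0,0,-4,0,0,0,-4,0,0,0,0,0],
)

```text
time: 16.02
ee_pos: [0.6353, -0.0959, 0.1546]
eef_rot: [0.977, -0.211, 0.005, -0.001]
ft_force: [1.2, -0.3, 0.4]
width: 0.0479
grip_force: 12.0
```

```bash
python3 go.py 619 101 140 113.5;python3 - <<'E'
from h import *
t=r.camera("top")
print(blob(t,"top",proj("top",[[.619,.101,.023]])[0],'black',.023,32)[:3])
E
```

```text
t 16.0167 shift cm [ -9.63 -17.25   1.43] turn -47.9 | other 132.1 | j7 -1.63 w 0.0479 zax [ 0.011 -0.001 -1.   ] F [ 1.2 -0.3  0.4]
(array([619.7, 101.8]), (105.0, 46.2), 23.1)
```

Emit:
arm_command(
  moves=[-1.93,-3.45,0,0,-1.93,-3.45,0,0,-1.93,-3.45,0,0,-1.93,-3.45,0,0,-1.93,-3.45,0,0,0,0,0,0],
)

```text
time: 16.57
ee_pos: [0.6133, 0.1137, 0.1445]
eef_rot: [0.979, -0.205, -0.002, -0.002]
ft_force: [0.2, 2.2, -1.5]
width: 0.0479
grip_force: 12.0
```

Emit:
arm_command(
  moves=[0,0,0,-6.9,0,0,0,-6.8,0,0,0,-6.8,0,0,0,-6.8,0,0,0,-6.8,0,0,0,-6.8,0,0,0,-6.8,0,0,0,0,0,0,0,0],
)

```text
time: 17.32
ee_pos: [0.6147, 0.1023, 0.1457]
eef_rot: [0.98, 0.201, -0.001, -0.0]
ft_force: [0.7, 0.2, -0.2]
width: 0.0478
grip_force: 12.0
```

```bash
python3 go.py 619 101 38 113.5
```

```text
t 17.3167 shift cm [ 0.36  0.29 10.77] turn -0.4 | other 179.6 | j7 -1.2 w 0.0478 zax [-0.001  0.    -1.   ] F [ 0.7  0.2 -0.2]
```

Emit:
arm_command(
  moves=[0.36,0.29,3,-0.4,0,0,3,0,0,0,2.5,0,0,0,1.5,0,0,0,0.6,0,0,0,0,0,0,0,0,0],
)

```text
time: 17.9
ee_pos: [0.6199, 0.1012, 0.0411]
eef_rot: [0.979, 0.205, 0.0, 0.0]
ft_force: [1.0, -0.4, 0.2]
width: 0.0478
grip_force: 12.0
```

```bash
python3 go.py 619 101 37.5 113.5
python3 - <<'E'
from h import *
s=r.camera("scene")
cv2.imwrite("pics/p4.png",cv2.resize(s[220:310,235:345],(660,540),interpolation=2)[:,:,::-1])
E
```

```text
t 17.9 shift cm [-0.09 -0.02  0.36] turn 0.2 | other -179.8 | j7 -1.14 w 0.0478 zax [ 0.001 -0.    -1.   ] F [ 1.  -0.4  0.2]
```

View pics/p4.png

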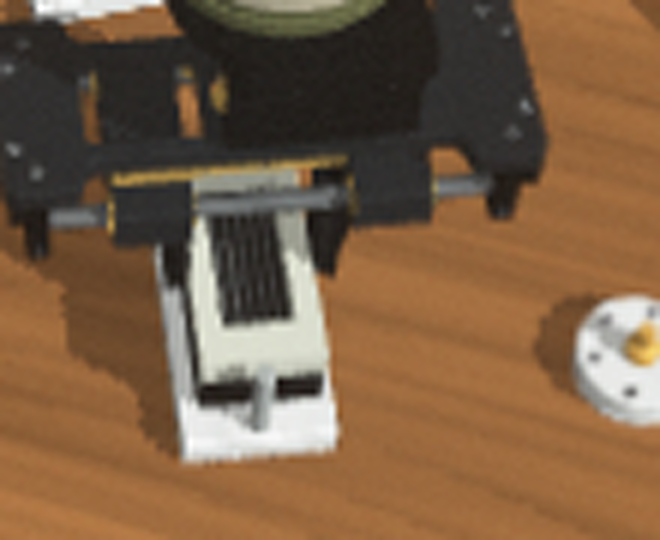

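The white frame is held level, 3 to 4 mm above the black plate and lined up with it. Lowering and releasing.

Emit:
arm_command(
  moves=[-0.1,0,0.3,0,0,0,0,0,0,0,0,0],
)

```text
time: 18.2
ee_pos: [0.6188, 0.101, 0.038]
eef_rot: [0.979, 0.206, 0.0, -0.0]
ft_force: [0.4, 0.3, 0.0]
width: 0.0479
grip_force: 12.0
```

Emit:
arm_command(
  moves=[0,0,0,0,0,0,0,0,0,0,0,0,0,0,0,0,0,0,0,0,0,0,0,0,0,0,-2,0,0,0,-4,0,0,0,-4,0,0,0,-1,0,0,0,0,0],
  fingers=100,
)

```text
time: 19.12
ee_pos: [0.6208, 0.101, 0.1517]
eef_rot: [0.979, 0.206, 0.003, -0.0]
ft_force: [0.0, -0.6, -0.8]
width: 0.0872
grip_force: 0.0
```

```bash
python3 go.py 464 8.8 120 32.4
```

```text
t 19.1167 shift cm [-18.08   2.13   3.05] turn 81.3 | other -98.7 | j7 -1.19 w 0.0872 zax [ 0.006  0.002 -1.   ] F [ 0.  -0.6 -0.8]
```

Emit:
arm_command(
  moves=[-3.62,0.43,0,0,-3.62,0.43,0,0,-3.62,0.43,0,0,-3.62,0.43,0,0,-3.62,0.43,0,0,0,0,0,-7,0,0,0,-7,0,0,0,-7,0,0,0,-7],
)

```text
time: 19.87
ee_pos: [0.461, 0.0084, 0.1469]
eef_rot: [0.898, 0.439, -0.0, -0.0]
ft_force: [-0.3, -0.1, -0.3]
width: 0.0873
grip_force: 0.0
```

Emit:
arm_command(
  moves=[0,0,0,-7.1,0,0,0,-7.1,0,0,0,-7.1,0,0,1,-7.1,0,0,1,-7.1,0,0,1,-7.1,0,0,1,-7.1,0,0,1,-7.1,0,0,1,-7,0,0,1,-7,0,0,0,0],
)

```text
time: 20.78
ee_pos: [0.4599, 0.0081, 0.0753]
eef_rot: [0.478, 0.878, -0.001, -0.001]
ft_force: [-0.9, 0.6, -0.2]
width: 0.0869
grip_force: 0.0
```

```bash
python3 go.py 464 8.8 4 32.4
```

```text
t 20.7833 shift cm [-0.17  0.41  7.13] turn 0.5 | other -179.5 | j7 0.55 w 0.0869 zax [-0.003 -0.001 -1.   ] F [-0.9  0.6 -0.2]
```

Emit:
arm_command(
  moves=[-0.17,0.41,2.5,0.5,0,0,2.5,0,0,0,1.4,0,0,0,0.6,0,0,0,0,0,0,0,0,0],
)

```text
time: 21.28
ee_pos: [0.4661, 0.009, 0.008]
eef_rot: [0.485, 0.874, -0.0, 0.0]
ft_force: [1.3, -0.0, 0.2]
width: 0.0871
grip_force: 0.0
```

Emit:
arm_command(
  moves=[0,0,0,0,0,0,0,0,0,0,0,0,0,0,0,0,0,0,0,0,0,0,0,0,0,0,0,0,0,0,0,0],
  fingers=0,
  squeeze=30,
)

```text
time: 21.95
ee_pos: [0.4657, 0.009, 0.0075]
eef_rot: [0.484, 0.875, -0.0, -0.0]
ft_force: [-1.7, 0.1, 3.4]
width: 0.0472
grip_force: 30.0
```

Emit:
arm_command(
  moves=[0,0,-2,0,0,0,-4,0,0,0,-4,0,0,0,-4,0,0,0,0,0],
)

```text
time: 22.37
ee_pos: [0.4695, 0.0092, 0.1542]
eef_rot: [0.485, 0.875, 0.004, 0.003]
ft_force: [2.3, 0.3, -1.1]
width: 0.0474
grip_force: 30.0
```

```bash
python3 go.py 619 101 140 113.5;python3 - <<'E'
from h import *
t=r.camera("top")
print(blob(t,"top",proj("top",[[.619,.101,.037]])[0],'white',.035,40)[:3])
cv2.imwrite("pics/p5.png",cv2.resize(t[90:220,160:290],(600,600),interpolation=2)[:,:,::-1])
E
```

```text
t 22.3667 shift cm [-0.13 17.52  1.59] turn -81.5 | other 98.5 | j7 0.46 w 0.0474 zax [ 0.009  0.003 -1.   ] F [ 2.3  0.3 -1.1]
(array([596.3,  72. ]), (173.3, 156.7), -1.2)
```

View pics/p5.png

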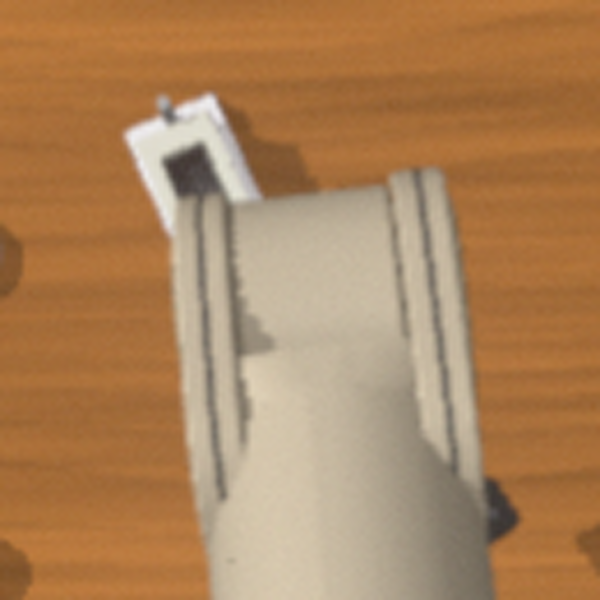

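The frame sits on the stand between the pins, with the far pin at (165,105). The arm hides the rest.

Emit:
arm_command(
  moves=[0,3.5,0,0,0,3.5,0,0,0,3.5,0,0,0,3.5,0,0,0,3.5,0,0,0,0,0,0],
)

```text
time: 22.92
ee_pos: [0.6167, 0.107, 0.1438]
eef_rot: [0.482, 0.876, -0.001, -0.001]
ft_force: [-2.1, 1.4, -2.1]
width: 0.0471
grip_force: 30.0
```

Emit:
arm_command(
  moves=[0,0,0,-6.8,0,0,0,-6.8,0,0,0,-6.8,0,0,0,-6.8,0,0,0,-6.8,0,0,0,-6.8,0,0,0,-6.8,0,0,0,-6.8,0,0,0,-6.8,0,0,0,-6.8,0,0,0,-6.8,0,0,0,-6.8],
)

```text
time: 23.92
ee_pos: [0.6134, 0.1018, 0.1455]
eef_rot: [-0.208, 0.978, -0.0, -0.001]
ft_force: [0.3, 0.1, -2.1]
width: 0.0477
grip_force: 30.0
```

Emit:
arm_command(
  moves=[0,0,0,0,0,0,0,0],
)

```text
time: 24.08
ee_pos: [0.6136, 0.1017, 0.1462]
eef_rot: [-0.203, 0.979, 0.0, -0.001]
ft_force: [0.1, 0.3, -1.8]
width: 0.0476
grip_force: 30.0
```

```bash
python3 go.py 619 101 51 113.5
```

```text
t 24.0833 shift cm [-0.48 -0.28  9.52] turn -0.1 | other 179.9 | j7 1.86 w 0.0476 zax [-0.002 -0.    -1.   ] F [ 0.1  0.3 -1.8]
```

Emit:
arm_command(
  moves=[-0.5,-0.28,3,0,0,0,3,0,0,0,2,0,0,0,1,0,0,0,0,0,0,0,0,0],
)

```text
time: 24.58
ee_pos: [0.6201, 0.1014, 0.0578]
eef_rot: [-0.204, 0.979, -0.0, -0.0]
ft_force: [0.1, 0.3, -1.5]
width: 0.0475
grip_force: 30.0
```

```bash
python3 go.py 619 101 50.5 113.5
python3 - <<'E'
from h import *
s=r.camera("scene")
cv2.imwrite("pics/p6.png",cv2.resize(s[220:310,235:345],(660,540),interpolation=2)[:,:,::-1])
E
```

```text
t 24.5833 shift cm [0.11 0.01 0.73] turn 0.1 | other -179.9 | j7 1.89 w 0.0475 zax [-0. -0. -1.] F [ 0.1  0.3 -1.5]
```

View pics/p6.png

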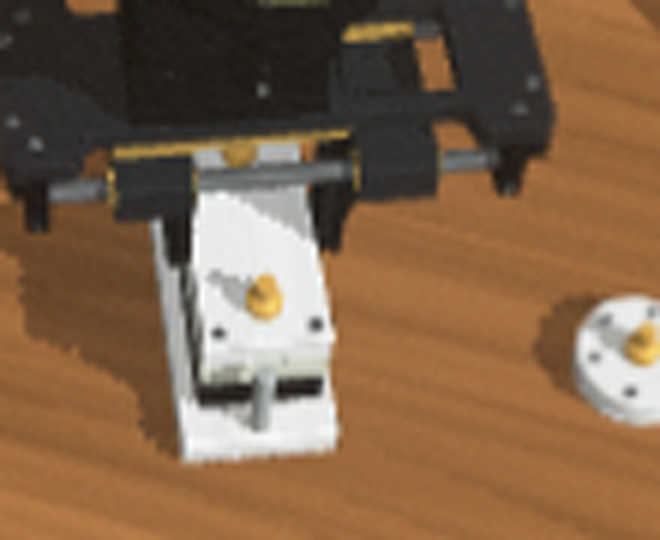

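The end plate is lined up over the frame and slightly above it. Lowering and releasing.

Emit:
arm_command(
  moves=[0.1,0,0.5,0,0,0,0.2,0,0,0,0,0,0,0,0,0],
)

```text
time: 24.97
ee_pos: [0.6192, 0.101, 0.0509]
eef_rot: [-0.205, 0.979, 0.0, 0.0]
ft_force: [-0.4, 0.3, -2.2]
width: 0.0476
grip_force: 30.0
```

Emit:
arm_command(
  moves=[0,0,0,0,0,0,0,0,0,0,0,0,0,0,0,0,0,0,0,0,0,0,0,0,0,0,-2,0,0,0,-4,0,0,0,-4,0,0,0,-1,0,0,0,0,0],
  fingers=100,
)

```text
time: 25.88
ee_pos: [0.6213, 0.1013, 0.1649]
eef_rot: [-0.205, 0.979, 0.0, 0.004]
ft_force: [1.1, -0.6, -1.1]
width: 0.0868
grip_force: 0.0
```

```bash
python3 go.py 596.5 258 120 40
```

```text
t 25.8833 shift cm [-3.99 15.36  4.51] turn 73.6 | other -106.4 | j7 1.87 w 0.0868 zax [ 0.007  0.002 -1.   ] F [ 1.1 -0.6 -1.1]
```

Emit:
arm_command(
  moves=[-1,3.84,0,0,-1,3.84,0,0,-1,3.84,0,0,-1,3.84,0,0,0,0,0,0],
)

```text
time: 26.3
ee_pos: [0.5901, 0.2685, 0.1588]
eef_rot: [-0.211, 0.978, 0.002, -0.001]
ft_force: [-0.6, 2.2, -0.6]
width: 0.0873
grip_force: 0.0
```

Emit:
arm_command(
  moves=[0,0,0,7,0,0,0,7,0,0,0,7,0,0,1,7,0,0,1,7,0,0,1,7,0,0,1,7,0,0,1,7,0,0,1,7,0,0,1,7,0,0,0,0],
)

```text
time: 27.22
ee_pos: [0.5925, 0.2571, 0.0874]
eef_rot: [0.396, 0.918, -0.002, -0.001]
ft_force: [0.2, 0.4, -0.4]
width: 0.0863
grip_force: 0.0
```

```bash
python3 go.py 596.5 258 4 43.5
```

```text
t 27.2167 shift cm [-0.22  0.4   8.34] turn -0.2 | other 179.8 | j7 0.48 w 0.0863 zax [-0.004 -0.002 -1.   ] F [ 0.2  0.4 -0.4]
```

Emit:
arm_command(
  moves=[-0.22,0.35,3,0,0,0,2.5,0,0,0,1.8,0,0,0,0.7,0,0,0,0,0,0,0,0,0],
)

```text
time: 27.72
ee_pos: [0.5985, 0.2585, 0.0112]
eef_rot: [0.393, 0.92, 0.0, 0.0]
ft_force: [0.5, 0.4, 0.2]
width: 0.0873
grip_force: 0.0
```

Emit:
arm_command(
  moves=[0,0,0,0,0,0,0,0,0,0,0,0,0,0,0,0,0,0,0,0,0,0,0,0,0,0,0,0,0,0,0,0],
  fingers=0,
  squeeze=20,
)

```text
time: 28.38
ee_pos: [0.598, 0.2585, 0.0106]
eef_rot: [0.394, 0.919, -0.0, -0.0]
ft_force: [-1.5, -0.6, 2.2]
width: 0.0485
grip_force: 20.0
```

Emit:
arm_command(
  moves=[0,0,-2,0,0,0,-4,0,0,0,-4,0,0,0,-4,0,0,0,-3,0,0,0,0,0],
)

```text
time: 28.88
ee_pos: [0.6011, 0.2594, 0.1879]
eef_rot: [0.394, 0.919, 0.004, 0.003]
ft_force: [0.5, 0.5, 0.1]
width: 0.0487
grip_force: 20.0
```

```bash
python3 go.py 431.3 -349.2 150 48.5
```

```text
t 28.8833 shift cm [-32.32 -54.32   3.33] turn -4.9 | other 175.1 | j7 0.46 w 0.0487 zax [ 0.009  0.005 -1.   ] F [0.5 0.5 0.1]
```

The grip caught only the top 3 mm of the disc. I'll set it down and regrip lower.

Emit:
arm_command(
  moves=[0,0,4,0,0,0,4,0,0,0,4,0,0,0,3,0,0,0,1.5,0,0,0,0.5,0,0,0,0,0,0,0,0,0],
)

```text
time: 29.55
ee_pos: [0.599, 0.2588, 0.0117]
eef_rot: [0.394, 0.919, 0.001, 0.001]
ft_force: [-0.3, 0.1, -0.3]
width: 0.0487
grip_force: 20.0
```

Emit:
arm_command(
  moves=[0,0,0,0,0,0,0,0,0,0,0,0,0,0,0,0,0,0,0,0,0,0,0,0],
  fingers=100,
)

```text
time: 30.05
ee_pos: [0.5982, 0.2587, 0.0107]
eef_rot: [0.393, 0.919, 0.0, 0.0]
ft_force: [0.1, -0.0, -0.4]
width: 0.0808
grip_force: 0.0
```

Emit:
arm_command(
  moves=[0,0,0.5,0,0,0,0,0,0,0,0,0],
)

```text
time: 30.3
ee_pos: [0.5978, 0.2584, 0.005]
eef_rot: [0.394, 0.919, -0.0, -0.0]
ft_force: [-0.1, 0.6, 0.3]
width: 0.0868
grip_force: 0.0
```

Emit:
arm_command(
  moves=[0,0,0,0,0,0,0,0,0,0,0,0,0,0,0,0,0,0,0,0,0,0,0,0,0,0,0,0,0,0,0,0],
  fingers=0,
)

```text
time: 30.97
ee_pos: [0.5981, 0.2587, 0.0056]
eef_rot: [0.393, 0.919, 0.0, 0.0]
ft_force: [0.3, -0.3, -0.1]
width: 0.0488
grip_force: 20.0
```

Emit:
arm_command(
  moves=[0,0,-2,0,0,0,-4,0,0,0,-4,0,0,0,-4,0,0,0,-3,0,0,0,0,0],
)

```text
time: 31.47
ee_pos: [0.6011, 0.2593, 0.1829]
eef_rot: [0.394, 0.919, 0.004, 0.003]
ft_force: [0.9, 0.2, -0.3]
width: 0.049
grip_force: 20.0
```

```bash
python3 go.py 431.3 -349.2 150 48.5
```

```text
t 31.4667 shift cm [-32.32 -54.3    2.84] turn -4.9 | other 175.1 | j7 0.46 w 0.049 zax [ 0.009  0.005 -1.   ] F [ 0.9  0.2 -0.3]
```

Emit:
arm_command(
  moves=[-2.02,-3.39,0,0,-2.02,-3.39,0,0,-2.02,-3.39,0,0,-2.02,-3.39,0,0,-2.02,-3.39,0,0,-2.02,-3.39,0,0,-2.02,-3.39,0,0,-2.02,-3.39,0,0,-2.02,-3.39,0,0,-2.02,-3.39,0,0,-2.02,-3.39,0,0,-2.02,-3.39,0,0],
)

```text
time: 32.47
ee_pos: [0.4701, -0.1992, 0.1754]
eef_rot: [0.393, 0.919, 0.0, 0.0]
ft_force: [0.9, -0.4, -0.9]
width: 0.049
grip_force: 20.0
```

Emit:
arm_command(
  moves=[-2.02,-3.39,0,0,-2.02,-3.39,0,0,-2.02,-3.39,0,0,-2.02,-3.39,0,0,0,0,1,-5,0,0,1,0,0,0,1,0,0,0,1,0,0,0,0,0,0,0,0,0],
)

```text
time: 33.3
ee_pos: [0.4291, -0.3484, 0.1349]
eef_rot: [0.353, 0.936, 0.0, -0.001]
ft_force: [0.0, -0.5, 0.0]
width: 0.0494
grip_force: 20.0
```

```bash
python3 go.py 431.3 -349.2 37 48.5
```

```text
t 33.3 shift cm [-0.24  0.08  9.79] turn 0.2 | other -179.8 | j7 1.69 w 0.0494 zax [-0.001  0.001 -1.   ] F [ 0.  -0.5  0. ]
```

Emit:
arm_command(
  moves=[-0.24,0.08,3,0,0,0,3,0,0,0,2.5,0,0,0,1,0,0,0,0,0,0,0,0,0,0,0,0,0],
)

```text
time: 33.88
ee_pos: [0.4321, -0.3513, 0.0422]
eef_rot: [0.353, 0.936, -0.0, 0.001]
ft_force: [-0.2, -0.1, -0.6]
width: 0.0496
grip_force: 20.0
```

```bash
python3 go.py 431.3 -349.2 36.5 48.5
```

```text
t 33.8833 shift cm [0.2  0.1  0.57] turn 0.2 | other -179.8 | j7 1.78 w 0.0496 zax [ 0.002 -0.001 -1.   ] F [-0.2 -0.1 -0.6]
```

Emit:
arm_command(
  moves=[0.15,0.05,0.5,0,0,0,0.05,0,0,0,0,0,0,0,0,0],
)

```text
time: 34.22
ee_pos: [0.4314, -0.3499, 0.0364]
eef_rot: [0.353, 0.936, 0.0, 0.001]
ft_force: [0.8, 0.3, 5.7]
width: 0.0493
grip_force: 20.0
```

Emit:
arm_command(
  moves=[0,0,0,0,0,0,0,0,0,0,0,0,0,0,0,0,0,0,0,0,0,0,0,0,0,0,-2,0,0,0,-4,0,0,0,-4,0,0,0,-3,0,0,0,0,0],
  fingers=100,
)

```text
time: 35.13
ee_pos: [0.4322, -0.3516, 0.1708]
eef_rot: [0.353, 0.935, -0.0, 0.004]
ft_force: [0.3, 0.4, -0.5]
width: 0.0868
grip_force: 0.0
```

```bash
python3 go.py 480 -120 200 48.5
python3 - <<'E'
from h import *
t=r.camera("top");s=r.camera("scene")
cv2.imwrite("pics/p7.png",np.hstack([cv2.resize(t[90:240,150:420],(800,444),interpolation=2)])[:,:,::-1])
E
```

```text
t 35.1333 shift cm [11.7  20.54 -2.96] turn 0.1 | other -179.9 | j7 1.67 w 0.0868 zax [ 0.007 -0.003 -1.   ] F [ 0.3  0.4 -0.5]
```

Moving clear before the final look.

Emit:
arm_command(
  moves=[2,3.5,-0.5,0,2,3.5,-0.5,0,2,3.5,-0.5,0,2,3.5,-0.5,0,2,3.5,-0.5,0,1.5,3,-0.5,0,0,0,0,0,0,0,0,0],
)

```text
time: 35.9
ee_pos: [0.4793, -0.117, 0.194]
eef_rot: [0.351, 0.936, -0.0, -0.001]
ft_force: [-0.7, -0.1, 0.8]
width: 0.087
grip_force: 0.0
```

Run:
```python
from h import *
t=r.camera("top");s=r.camera("scene")
for n,im in(("top",t),("scene",s)):
  print(n,[proj(n,[p])[0].round() for p in ([.619,.101,.05],[.431,-.349,.04])])
print(blob(t,"top",proj("top",[[.431,-.349,.038]])[0],'black',.04,26)[:3])
A=lambda im,n,p:cv2.resize(cv2.getRectSubPix(im,(80,60),tuple(map(float,proj(n,[p])[0]))),(400,300),interpolation=2)
L,Q=[.619,.101,.04],[.431,-.349,.03]
cv2.imwrite("pics/p8.png",np.vstack([np.hstack([A(t,"top",L),A(t,"top",Q)]),np.hstack([A(s,"scene",L),A(s,"scene",Q)])])[:,:,::-1])
```

```text
top [array([203., 131.]), array([371., 197.])]
scene [array([275., 260.]), array([139., 165.])]Traceback (most recent call last):
  File "<stdin>", line 5, in <module>
  File "h.py", line 26, in blob
    c=min(cs,key=lambda c:np.hypot(*(c[:,0].mean(0)-uv)))
ValueError: min() iterable argument is empty
```

Run:
```python
from h import *
t=r.camera("top");s=r.camera("scene")
A=lambda im,n,p:cv2.resize(cv2.getRectSubPix(im,(80,60),tuple(map(float,proj(n,[p])[0]))),(400,300),interpolation=2)
L,Q=[.619,.101,.04],[.431,-.349,.03]
cv2.imwrite("pics/p8.png",np.vstack([np.hstack([A(t,"top",L),A(t,"top",Q)]),np.hstack([A(s,"scene",L),A(s,"scene",Q)])])[:,:,::-1])
```

```text
(no output)
```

View pics/p8.png

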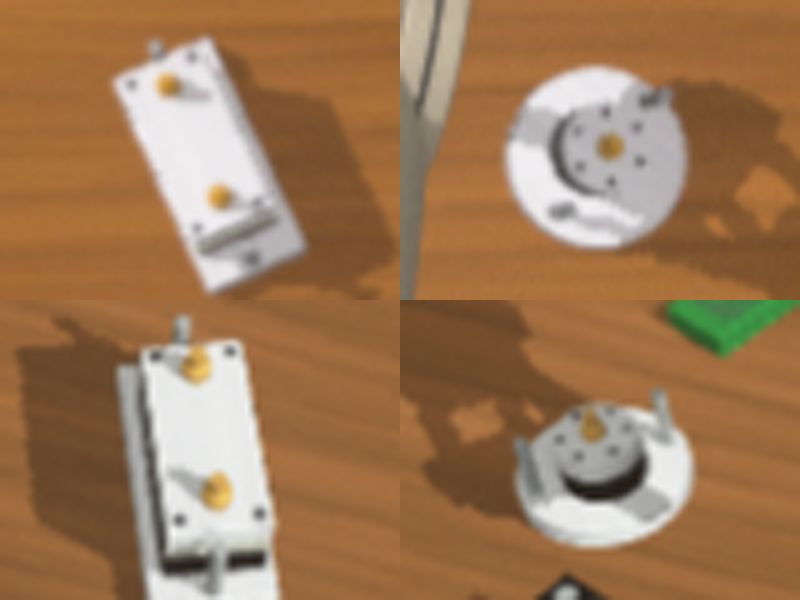

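Both stacks look complete and flat. I'll check the nozzle centres from both views before handing in.

Run:
```python
from h import *
L,Q=[.619,.101,.04],[.431,-.349,.03]
g=lambda n,p,c,px,z:(ray(n,proj(n,[p])[0]+(np.array(px)-c)/5,z)*1e3).round(1)
a=g("top",L,[200,150],[(167,85),(219,196)],.068);b=g("scene",L,[200,450],[(198,366),(218,492)],.066)
print(a.mean(0),b.mean(0),[np.degrees(np.arctan2(*(v[0]-v[1])[::-1])) for v in(a,b)])
print(g("top",Q,[600,150],[(610,147)],.054),g("scene",Q,[600,450],[(594,426)],.053))
```

```text
[618.   101.85] [622.65 104.2 ] [np.float64(24.057349450011767), np.float64(-156.58949302797916)]
[[ 430.8 -348.1]] [[ 434.4 -346.2]]
```

Every centre is within about 4 mm of its stand, so I'm handing in.

```bash
python3 -c "
from bench import r
print(r.close_job())"
```

```text
the job is handed in; nothing more can be done
None
```

Both cells are stacked on their stands and the job is handed in at about 36 s; my last check put both end pieces within about 5 mm of centre and the long one within 1° of its stand, but no verdict came back.

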